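Hook the parts basket onto the ultrasonic bath's rim until the catch snaps

ROBOT

A 7-joint arm with a two-finger parallel gripper is mounted at the origin on a cart in front of the work surface, level with it; the furniture and walls round the work are solid. World frame = base frame: x ahead of the robot, y to its left, z up, the work surface at z = 0. Lengths are in m, angles in rad, forces in N, time in s.
With the tool pointing down it reaches from about 0.4 to 0.9 m from the base axis. Payload 5.5 kg.
Tool frame: the origin (TCP) lies at the very end of the fingers, on their centre line; the grasp point (between the pads) lies 19 mm behind it; z points along the fingers, y is the direction in which the jaws open and shut (so a half turn about z gives the same grasp; the last joint's range is limited). The gripper opens to 85 mm and grips with 20 to 120 N. Pads are 22 mm wide; open, the fingers measure 114 mm over their backs; the gripper's body (76 mm by 85 mm) begins 54 mm behind the grasp point. The pads swing forward as they close: fully open they stand 13 mm farther back than shut.
Start: joints at [0.263, 0.501, -0.427, 1.55, 0.221, 1.138, -0.21], TCP at [0.65, 0, 0.2] pointing down, gripper open.
Joint ranges: [-2.88, 2.88], [-0.31, 2.03], [-1.54, 1.56], [0.2, 2.42], [-1.41, 4.55], [0.19, 2.02], [-2.57, 2.57]. Speed limits (rad/s): [2.57, 2.57, 3.14, 3.14, 3.14, 3.14, 3.14].

INTERFACE

Orientations are given as a rotation vector (axis times angle).
In Python, from rig import robot, vision, workorder gives the robot as it stands. The module is installed in compiled form; this text tells all that it offers.
- The arm moves only by the tool play_rows, never from a script. Its argument "commands" is a list of rows, each a list of 4 numbers: the shift along the world's x, y, z in mm, then the turn about the world's z in degrees. In form: [[dx, dy, dz, twist], ...]. A call has 1 to 10 rows; each row shifts and turns the commanded pose from where the row before left it; what a row does not reach is not made up. A row lasts 1/12 s, in which the tool goes at most 41.7 mm and 7.16 degrees, less where a joint would pass 70% of its speed; a pose out of reach is approached as far as the arm can. A call with a gripper value outside its range is refused whole. "claw" is the finger opening in mm, from 0 to 85.4, set as the call begins (left out, the last holds). The fingers move at their own pace and stop on an object; "grip_force" is the grip in N (left out, the last holds). Time passes only in rows, so rows that do not move let the fingers close. It gives the time, the measured TCP pose, the force and the opening at its end, in the units of the state.
- robot.get_state(): the state, without advancing time (a new reading comes with each control period).
- vision.snapshot(name): name is "scene" or "side" or "wrist"; returns a dict with "frame" (420x560x3 uint8, red, green, blue), "z_map" (420x560 float32, m along the optical axis (not along the pixel's ray), 0 where there is no reading), "fx", "fy", "cx", "cy" (pixels), "camera_from_world" (4x4, takes a point from world to camera coordinates). Camera axes: x right, y down, z forward; pixel columns grow to the right and rows downward; lengths in m; the calibration is good to about 2 mm. A picture is of the moment at which its call begins.
- workorder.hand_in(): hands the job in, once; it reports no verdict.
The state is a dict: "clock": time; "joint_pos": joint angles; "qd": joint speeds; "effort": joint torques, N m; "eef_pos": TCP position; "ee_rot": TCP orientation; "wrist_force": force on the tool from outside, world axes, zero at the start; "ft_torque": the same for the moment, N m; "width": finger opening in m.
Only numpy, scipy, OpenCV 4.12 (cv2) and the standard library are available. Lean on these libraries where they do the work, as an engineer would, in place of code of your own. Each camera call takes 0.05 s, during which the arm holds its last target.

TASK

Get the wire basket of brass collars ready for washing: pick it up by its black grip, lower it into the tank of the small ultrasonic bath and hook its bent lip over the front rim, in line with the spring catch. Then push it straight down, gently and without forcing, until the lip's foot has snapped under the catch and the hanger sits fully down on the rim, and let go. Keep the basket upright and leave the other things on the bench where they are.

Things in the scene. Friction and masses are not known exactly. Their poses are not given: they have to be found in the camera images.
- cleaner: Small ultrasonic bath, dry, fixed: off-white housing 148 (x) x 150 (y) x 68 mm high. Origin on the bench, 72 mm behind its front; +x points from the front (panel with black knob) to the back, z up. Lift-out steel tank with walls 4 mm thick, standing 44 mm above the housing: inside 88 (x) x 112 mm (y), nominally x -36 to +52, floor at z 26, rim at z 112 mm.
- rim_front (a point): Nominal middle of the top of the tank's front wall (cleaner frame x -38, y 0, z 112 mm), with the cleaner's axes. The tank does not always sit midway in its soft seal: the real wall, with the catch, lies up to 5 mm nearer the front or the back (along x only) and keeps its place under gentle forces. No reading gives this: look or feel for the wall.
- catch (a joint): Leaf-spring catch on the outside of the tank's front wall: bent steel strip 24 mm wide, centred at y 0. Rad: 0 at rest, grows as it is pushed away from the wall, end 0.40. Its nose is 6 mm off the wall, 20 mm below the rim; above, it flares out as a lead-in. A foot pushed down behind it needs roughly 8 to 16 N, bends it 0.1 to 0.2 and then it springs back to 0 over the foot; the basket's weight is not enough.
- grip (a point): Centre of the basket's black moulded grip, with the basket's axes. Grip 10 mm thick (x), 36 wide (y), 32 tall. The basket's underside, on the bench at the start, is 90 mm below. The open wire box, 60 (x) x 68 (y) x 42 mm high, has its centre 36 mm from the grip towards +x. Mass about 0.22 kg with its glinting brass collars.
- hook (a point): Middle of the underside of the hanger's bridge, 31 mm straight below the grip's centre, basket axes. The hanger is an upside-down U of steel strip under the grip: slot 6.5 mm wide centred here; on the +x side the back plate (44 mm wide, flat, runs down 57 mm, nearly to the basket's underside), on the -x side the lip. Hung home, this point lies on the front rim's top.
- lip (a point): Lower end of the hanger's outer lip, middle of its underside, basket axes. The lip is 3 mm thick, 30 mm wide (y), hangs 25 mm below the bridge's underside on the -x side of the slot; at its lower end a foot 3 mm thick is turned out 5 mm towards -x. The foot goes under the catch's nose.
- blower: Black rubber dust blower standing nose up, 50 mm across, 98 mm high, a bystander; origin under its centre.
- counter: White hand tally counter lying on the bench, 43 x 52 x 20 mm, a bystander; origin under its centre.

How it is judged:
On the way, in this order (a step that is already met when the one before it is completed fails the run):
1. the held basket's lip is over the front rim: wall in the hanger's slot, lip outside, in line with the catch (x of hook in the frame of rim_front between -0.007 and 0.007 m and y of hook in the frame of rim_front between -0.012 and 0.012 m and z of hook in the frame of rim_front between -0.003 and 0.022 m and contact force between the fingers and basket above 1 N and angle between hook's own z axis and vertical below 0.2 rad), for 0.05 s.
2. the basket is pushed down by the robot so that the lip's foot drives the catch back (value of joint catch above 0.06 rad and contact force between the fingers and basket above 1 N), for 0.02 s.
At the end, for the whole second after the job is handed in: Basket hangs by its lip on the front rim: bridge underside at most 2.5 mm above the rim, within 7 mm across and 12 mm along it of its nominal middle, upright and square within 0.15 rad; catch sprung back over the foot (under 0.05 rad); released, at rest (x of hook in the frame of rim_front between -0.007 and 0.007 m and y of hook in the frame of rim_front between -0.012 and 0.012 m and z of hook in the frame of rim_front between -0.003 and 0.0025 m and value of joint catch below 0.05 rad and angle between hook's own z axis and vertical below 0.15 rad and angle between the x axis of hook and the x axis of rim_front, either way round below 0.15 rad and linear speed of basket below 0.02 m/s and contact force between the fingers and basket below 0.05 N); the robot touches nothing.
It fails at once if the basket is forced: more than 40 N between basket and bath (contact force between basket and cleaner above 40 N).
It fails at once if the arm or fingers press on the bath with more than 20 N (contact force between any of the arm, the fingers and cleaner above 20 N).
It fails at once if the basket is tipped by more than 0.6 rad, spilling its parts (angle between hook's own z axis and vertical above 0.6 rad).
It fails at once if a thing standing by on the bench is moved by more than 30 mm (distance of any of blower, counter from where it was at the start of the episode above 0.03 m).
It also fails if it takes over 42 s, if anything falls off the work surface, if the arm or the gripper's body presses on something with over 40 N, if the wrist force passes 120 N, or if a joint passes its speed limit or range.

## Working session

There is one attempt and no reset: what is moved stays moved. The work goes in short steps, Python scripts to look and compute and a tool call to move; the robot and the scene stay as the last step left them, time stands still between calls to the robot, and variables do not carry over. Pictures are saved under pics/ and viewed, and the job is handed in when it is done.

Besides the shell and the picture viewer there is one more tool, called after "Emit:" as name([rows], argument=value, ...), one row to a line, values as JSON. play_rows: Moves the arm, as the interface text tells. Its arguments: {"type":"object","properties":{"commands":{"type":"array"},"claw":{"type":"number"},"grip_force":{"type":"number"}},"required":["commands"]}

```bash
mkdir -p pics; cat > h.py <<'E'
import numpy as np, cv2
from rig import robot, vision, workorder
def snap(n,fn=None):
    s=vision.snapshot(n)
    if fn:
        np.savez('pics/'+fn+'.npz',**{k:np.array(v) for k,v in s.items()})
        cv2.imwrite('pics/'+fn+'.png',s['frame'][:,:,::-1])
    return s
def load(fn): return dict(np.load('pics/'+fn+'.npz'))
def cloud(s):
    z=s['z_map']; v,u=np.mgrid[:z.shape[0],:z.shape[1]]
    P=np.stack([(u-s['cx'])/s['fx']*z,(v-s['cy'])/s['fy']*z,z,np.ones_like(z)],-1)
    W=P@np.linalg.inv(s['camera_from_world']).T
    W=W[...,:3]; W[z==0]=np.nan
    return W
def crop(fn,out,u0,v0,u1,v1,k):
    im=cv2.imread('pics/'+fn+'.png')[v0:v1,u0:u1]
    cv2.imwrite('pics/'+out+'.png',cv2.resize(im,None,fx=k,fy=k,interpolation=cv2.INTER_CUBIC))
E
python3 - <<'E'
from h import *
for n in ['scene','side','wrist']:
    s=snap(n,n+'0'); print(n,s['fx'],s['cx'],s['cy'],np.linalg.inv(s['camera_from_world']).round(3).tolist())
print(robot.get_state())
E
```

```text
scene 437.0748981308214 274.57404534604865 202.38028839974618 [[-0.841, -0.289, 0.457, 0.127], [-0.541, 0.466, -0.7, 0.37], [-0.01, -0.836, -0.548, 0.564], [0.0, 0.0, 0.0, 1.0]]
side 483.049410325479 282.63432004783374 213.01909871608527 [[0.973, -0.111, 0.202, 0.337], [-0.23, -0.497, 0.837, -0.996], [0.007, -0.861, -0.509, 0.583], [0.0, 0.0, 0.0, 1.0]]
wrist 371.96822444258436 281.76399730362976 210.12692507676357 [[1.0, 0.002, -0.004, 0.649], [0.001, -0.962, -0.274, 0.069], [-0.004, 0.274, -0.962, 0.372], [0.0, 0.0, 0.0, 1.0]]
{'clock': 0.15, 'joint_pos': array([ 0.26319509,  0.5016458 , -0.42682847,  1.55117969,  0.22081584,
        1.13830196, -0.21031994]), 'qd': array([ 0.00062602, -0.00124078, -0.00121598, -0.005307  ,  0.00142787,
        0.00230863,  0.00031683]), 'effort': array([-7.84630305e-03, -5.70037007e+01, -5.82563952e+00, -2.81283009e+01,
        1.07005105e-02,  7.80367671e-03, -3.10690336e-05]), 'eef_pos': array([ 6.49433387e-01, -3.29136543e-05,  1.98801836e-01]), 'ee_rot': array([-2.22064792e+00, -2.22070420e+00,  1.59464136e-03]), 'wrist_force': array([-0.05122148,  0.31264995, -0.32805726]), 'ft_torque': array([ 0.0420759 , -0.00827913, -0.0205678 ]), 'width': 0.08530411853116085}
```

View pics/scene0.png

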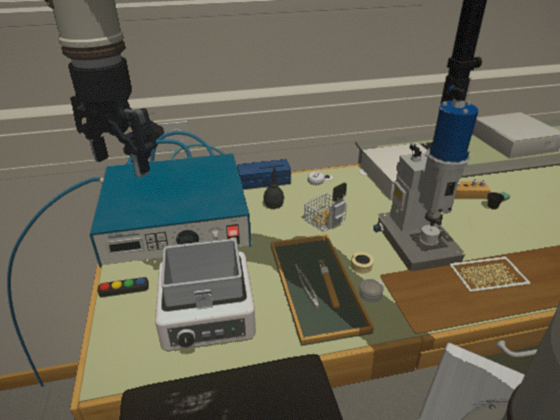

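View pics/side0.png

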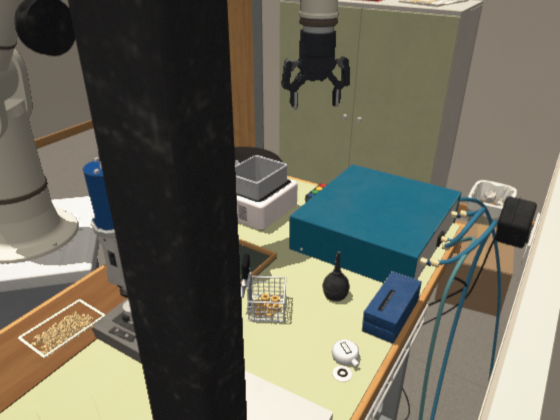

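View pics/wrist0.png

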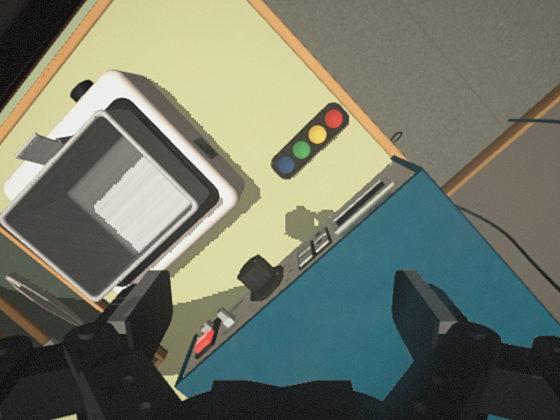

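The scene camera shows the bath at about (205,290), with the catch at (204,297). The basket is at (325,210), with its grip at (340,190), and the blower at (273,195). The tray lies in front of the basket and the microscope is to its right.

```bash
python3 - <<'E'
from h import *
crop('scene0','s0a',270,150,410,260,5.5)
crop('scene0','s0b',140,220,270,360,5)
s=load('scene0');W=cloud(s)
for (u,v) in [(340,190),(340,185),(338,208),(338,215),(325,210),(273,195),(273,205),(204,297),(204,286),(165,245),(240,242),(165,300),(317,178)]:
    print((u,v),W[v,u].round(4))
E
```

```text
(340, 190) [ 0.4283 -0.3361  0.0965]
(340, 185) [ 0.431  -0.3403  0.1054]
(338, 208) [ 0.4282 -0.3333  0.0541]
(338, 215) [ 0.4275 -0.3348  0.0356]
(325, 210) [ 0.4728 -0.3657  0.0142]
(273, 195) [ 0.5853 -0.3265  0.0374]
(273, 205) [ 0.5834 -0.323   0.0129]
(204, 297) [0.4716 0.0369 0.0908]
(204, 286) [0.4792 0.0265 0.1008]
(165, 245) [ 0.6624 -0.0648  0.0389]
(240, 242) [ 0.5639 -0.1708  0.0163]
(165, 300) [0.5242 0.0665 0.0815]
(317, 178) [ 0.5527 -0.4772  0.0174]
```

View pics/s0a.png

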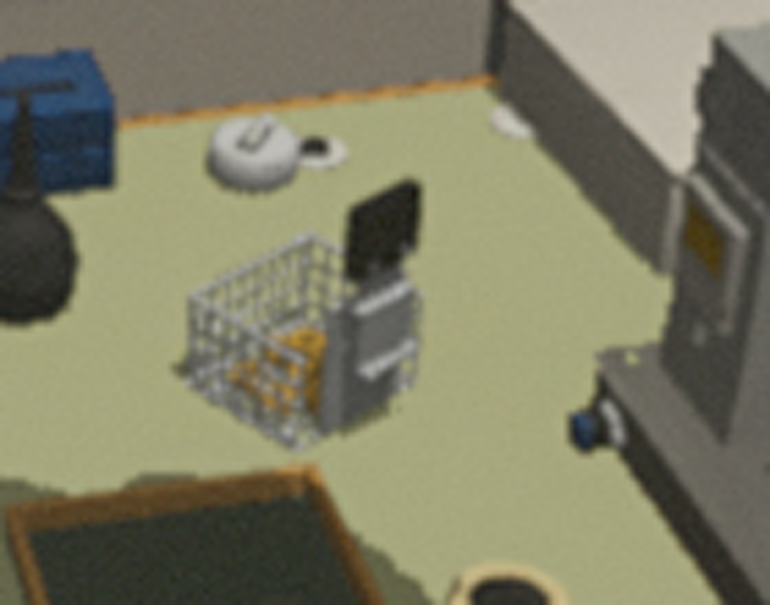

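View pics/s0b.png

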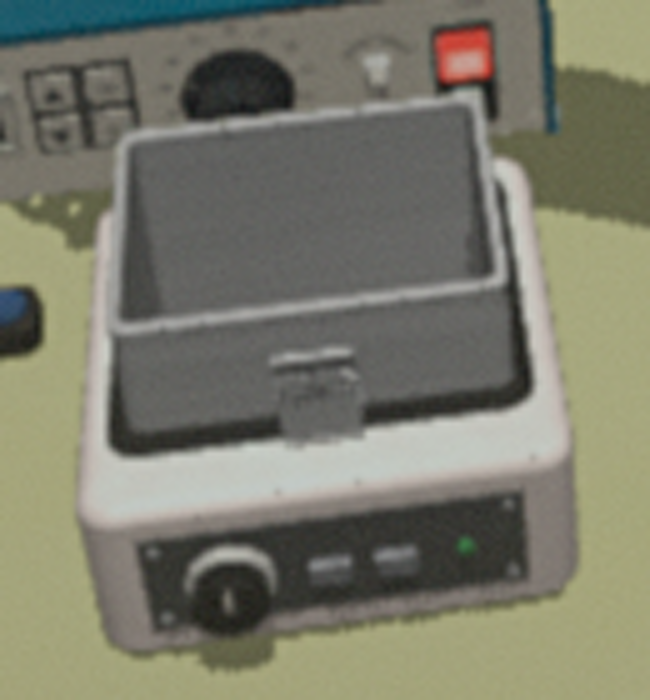

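```bash
python3 - <<'E'
from h import *
s=load('scene0');W=cloud(s);im=s['frame'].astype(int)
# grip
def pts(u0,v0,u1,v1): 
    return W[v0:v1,u0:u1], im[v0:v1,u0:u1]
P,c=pts(330,180,350,205)
m=(P[...,2]>0.076)&(P[...,2]<0.112)&(c.sum(-1)<170)
Q=P[m];print('grip',len(Q),Q.mean(0),np.percentile(Q,[2,98],axis=0))
# vertical plane fit
def vfit(Q,n=3):
    Q=Q[:,:2]
    for _ in range(n):
        mu=np.median(Q,0) if 0 else Q.mean(0); U,S,Vt=np.linalg.svd(Q-mu); d=np.abs((Q-mu)@Vt[1]); Q=Q[d<max(2*d.std(),.0015)]
    t=Vt[0]; return mu,t,np.degrees(np.arctan2(t[1],t[0])),(Q-mu)@t,d.std()
r=vfit(Q);print(r[0],r[2],r[3].min(),r[3].max(),r[4])
# back plate
P,c=pts(325,200,352,232);m=(P[...,2]>0.006)&(P[...,2]<0.07)&(np.ptp(c,axis=-1)<25)
Q=P[m];Q=Q[Q[:,0]<0.46];r=vfit(Q);print('plate',len(Q),r[0],r[2],r[3].min(),r[3].max(),r[4])
# cleaner: rim points
P,c=pts(150,225,260,300)
m=(P[...,2]>0.108)&(P[...,2]<0.117)
Q=P[m];print('rim',len(Q));r=cv2.minAreaRect((Q[:,:2]*1000).astype(np.float32));print(r)
P,c=pts(140,220,270,345)
m=(P[...,2]>0.0655)&(P[...,2]<0.071)&(c.sum(-1)>450)
Q=P[m];r=cv2.minAreaRect((Q[:,:2]*1000).astype(np.float32));print('house',len(Q),r,Q[:,2].mean())
# side cam
s=load('side0');W=cloud(s);
for (u,v) in [(246,262),(245,275),(258,172),(240,180),(262,158),(336,285),(345,350)]: print((u,v),W[v,u].round(4),s['frame'][v,u])
m=(W[...,2]>0.107)&(W[...,2]<0.118)&(W[...,0]>.35)&(W[...,0]<.7)&(W[...,1]>-.15)&(W[...,1]<.15)
Q=W[m];m2=cv2.minAreaRect((Q[:,:2]*1000).astype(np.float32));print('side rim',len(Q),m2)
m=(W[...,2]>0.072)&(W[...,2]<0.112)&(W[...,0]>.36)&(W[...,0]<.5)&(W[...,1]>-.4)&(W[...,1]<-.28)
Q=W[m];print('side grip',len(Q),Q.mean(0),np.percentile(Q,[5,95],axis=0))
m=(W[...,2]>0.036)&(W[...,2]<0.048)&(W[...,0]>.36)&(W[...,0]<.54)&(W[...,1]>-.45)&(W[...,1]<-.28)
Q=W[m];print('side boxrim',len(Q),cv2.minAreaRect((Q[:,:2]*1000).astype(np.float32)))
crop('side0','si0a',225,230,310,330,6)
crop('side0','si0b',225,150,310,235,6)
E
```

```text
grip 148 [ 0.42959824 -0.33481742  0.09292027] [[ 0.42387959 -0.35142471  0.07687899]
 [ 0.43709109 -0.32209036  0.10573259]]
[ 0.42877535 -0.3359178 ] 71.34054082766554 -0.016824492272488046 0.014945111788346108 0.0003732087338019683
plate 351 [ 0.43523612 -0.33287347] 58.240806720064384 -0.024019039774302284 0.015240103536417346 0.0007988082882572501
rim 626
((506.40057373046875, 1.1049728393554688), (119.79943084716797, 116.48297882080078), 42.3115234375)
house 1248 ((508.2877197265625, -1.1312637329101562), (146.32752990722656, 141.7667236328125), 42.94538497924805) 0.06722280734684716
(246, 262) [ 0.4308 -0.3504  0.1038] [33 31 33]
(245, 275) [ 0.4267 -0.3617  0.0859] [16 16 16]
(258, 172) [0.5271 0.0518 0.0699] [101  99  97]
(240, 180) [ 0.4684 -0.0483  0.1036] [106 103 102]
(262, 158) [0.5361 0.044  0.1095] [132 129 126]
(336, 285) [ 0.5888 -0.3617  0.0355] [49 47 46]
(345, 350) [ 0.559  -0.4962  0.0188] [168 162 150]
side rim 184 ((506.1378479003906, -3.08367919921875), (122.4014892578125, 116.38208770751953), 41.697486877441406)
side grip 182 [ 0.4293762  -0.35097244  0.09448525] [[ 0.42240201 -0.36093802  0.07736793]
 [ 0.43800003 -0.33179829  0.10494591]]
side boxrim 237 ((457.8932189941406, -351.42559814453125), (72.97181701660156, 77.98741149902344), 73.33610534667969)
```

View pics/si0a.png

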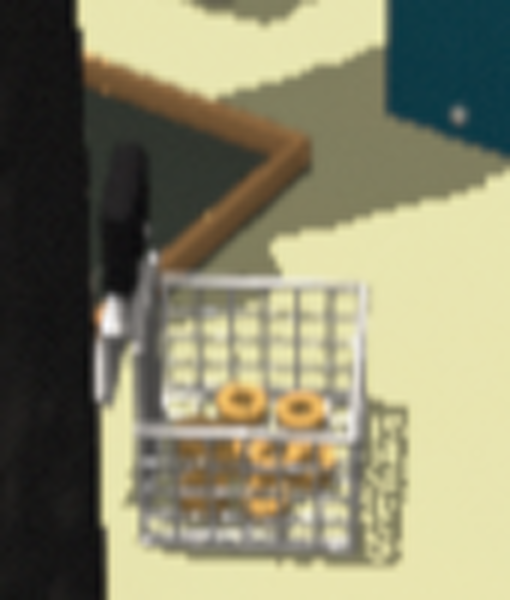

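View pics/si0b.png

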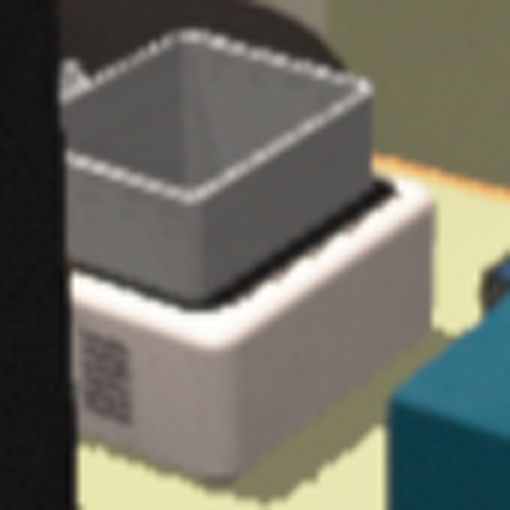

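```bash
python3 - <<'E'
from h import *
s=load('scene0');W=cloud(s)
m=np.zeros(W.shape[:2],bool);m[90:270,370:480]=True
m&=(W[...,2]>0.03)
Q=W[m];
for z0 in np.arange(0.03,0.5,0.05):
    q=Q[(Q[:,2]>z0)&(Q[:,2]<z0+.05)]
    if len(q): print(round(z0,2),len(q),np.percentile(q,[1,99],axis=0)[:,:2].round(3).tolist())
# refine cleaner axes w/ rim front edge from scene & wrist
from scipy.optimize import least_squares
for n in ['scene0','wrist0','side0']:
    s=load(n);W=cloud(s)
    m=(W[...,2]>0.1085)&(W[...,2]<0.1165)&(np.hypot(W[...,0]-.507,W[...,1])<.09)
    Q=W[m][:,:2]
    def res(p,full=False):
        c,sn=np.cos(p[2]),np.sin(p[2]); d=Q-p[:2]; x=d@[c,sn]; y=d@[-sn,c]
        # centreline rectangle half sizes 46,58
        hx,hy=.046,.058
        qx,qy=np.abs(x)-hx,np.abs(y)-hy
        out=np.hypot(np.maximum(qx,0),np.maximum(qy,0))+np.minimum(np.maximum(qx,qy),0)
        return out
    r=least_squares(res,[.507,0,np.radians(-47)],loss='soft_l1',f_scale=.001)
    p=r.x; c,sn=np.cos(p[2]),np.sin(p[2])
    print(n,len(Q),p[:2].round(4),np.degrees(p[2]).round(2),'res',np.abs(r.fun).mean().round(5),'front wall mid',(p[:2]-.046*np.array([c,sn])).round(4), 'z',np.median(W[m][:,2]))
E
```

```text
0.03 3919 [[0.204, -1.019], [0.543, -0.312]]
0.08 2436 [[0.22, -1.035], [0.549, -0.329]]
0.13 2095 [[0.217, -0.916], [0.549, -0.329]]
0.18 1117 [[0.211, -0.414], [0.322, -0.322]]
0.23 1087 [[0.214, -0.356], [0.272, -0.325]]
0.28 1095 [[0.215, -0.378], [0.271, -0.326]]
0.33 1 [[0.248, -0.357], [0.248, -0.357]]
scene0 588 [ 0.5123 -0.0056] -47.69 res 0.00177 front wall mid [0.4814 0.0284] z 0.11075184147585032
wrist0 3312 [ 0.5129 -0.007 ] -47.65 res 0.00183 front wall mid [0.4819 0.027 ] z 0.11057457128652778
side0 113 [ 0.5112 -0.011 ] -47.61 res 0.00132 front wall mid [0.4802 0.023 ] z 0.10950498240510614
```

Emit:
play_rows([
  [-18,-28,6,-1.8],
  [-18,-28,6,-1.8],
  [-18,-28,6,-1.8],
  [-18,-28,6,-1.8],
  [-18,-28,6,-1.8],
  [-18,-28,5,-1.8],
  [-18,-28,5,-1.8],
  [-18,-28,5,-1.8],
  [-18,-28,5,-1.8],
  [-18,-28,0,-1.8],
], claw=60)

```text
clock: 0.98
eef_pos: [0.4693, -0.2814, 0.2506]
ee_rot: [2.542, 1.844, 0.001]
wrist_force: [0.4, 1.0, 0.6]
width: 0.0601
```

Emit:
play_rows([
  [-18,-28,0,-0.6],
  [-18,-29,0,0],
  [0,0,0,0],
  [0,0,0,0],
])

```text
clock: 1.32
eef_pos: [0.432, -0.3393, 0.2493]
ee_rot: [-2.556, -1.826, 0.001]
wrist_force: [0.8, 0.3, 0.7]
width: 0.06
```

```bash
python3 - <<'E'
from h import *
s=snap('wrist','wrist1');print(robot.get_state()['eef_pos'],robot.get_state()['ee_rot'],robot.get_state()['clock'])
snap('scene','scene1')
E
```

```text
[ 0.4334384  -0.33726508  0.24931081] [-2.55241384e+00 -1.83035189e+00 -2.70921261e-04] 1.3667
```

View pics/wrist1.png

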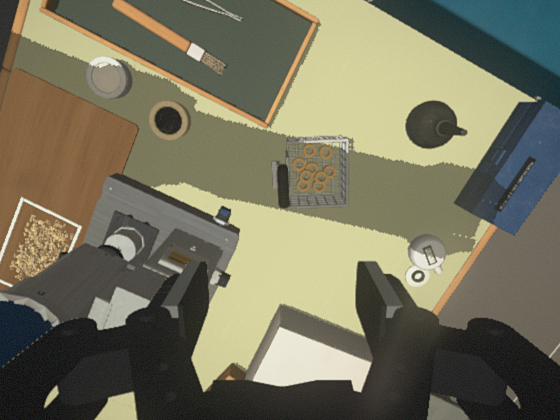

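View pics/scene1.png

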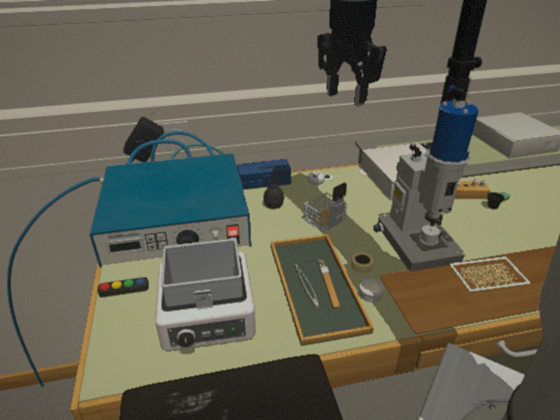

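```bash
python3 - <<'E'
from h import *
crop('wrist1','w1a',260,120,370,220,7)
s=load('wrist1');W=cloud(s);im=s['frame'].astype(int)
sl=(slice(150,215),slice(270,300))
P=W[sl];c=im[sl];m=(P[...,2]>.07)&(P[...,2]<.115)&(c.sum(-1)<200)
Q=P[m];print(len(Q),Q.mean(0),np.percentile(Q[:,2],[5,50,95]))
T=Q[Q[:,2]>.102];r=cv2.minAreaRect((T[:,:2]*1000).astype(np.float32));print(len(T),T.mean(0),r)
sl=(slice(125,220),slice(260,365));P=W[sl]
m=(P[...,2]>.036)&(P[...,2]<.048);Q=P[m];print(cv2.minAreaRect((Q[:,:2]*1000).astype(np.float32)))
E
```

```text
433 [ 0.43144347 -0.33910474  0.1028423 ] [0.09044601 0.10430323 0.10574336]
371 [ 0.43078363 -0.34099697  0.10441649] ((430.69091796875, -341.3363342285156), (34.425880432128906, 8.937597274780273), 73.69342803955078)
((457.3538818359375, -349.7220458984375), (71.1661148071289, 79.09130859375), 73.46536254882812)
```

View pics/w1a.png

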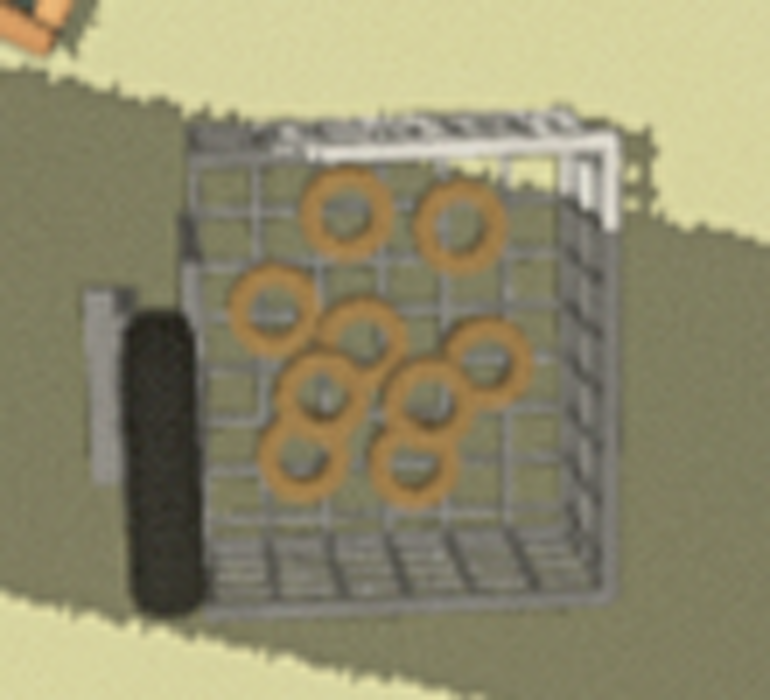

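Emit:
play_rows([
  [-2,-3,-15,2.3],
  [0,0,-25,0],
  [0,0,-25,0],
  [0,0,-25,0],
  [0,0,-25,0],
  [0,0,-25,0],
  [0,0,-18,0],
  [0,0,-10,0],
  [0,0,-8,0],
  [0,0,0,0],
])

```text
clock: 2.25
eef_pos: [0.4321, -0.3385, 0.0724]
ee_rot: [-2.51, -1.885, 0.0]
wrist_force: [-0.2, -0.2, 0.3]
width: 0.0597
```

```bash
python3 - <<'E'
from h import *
s=snap('wrist','wrist2');print(robot.get_state()['eef_pos'],robot.get_state()['wrist_force'],robot.get_state()['clock'])
snap('scene','scene2');crop('scene2','s2a',270,130,410,240,5.5)
E
```

```text
[ 0.43251056 -0.33920021  0.07350936] [-0.35489327 -0.06653951  0.35726478] 2.3
```

View pics/wrist2.png

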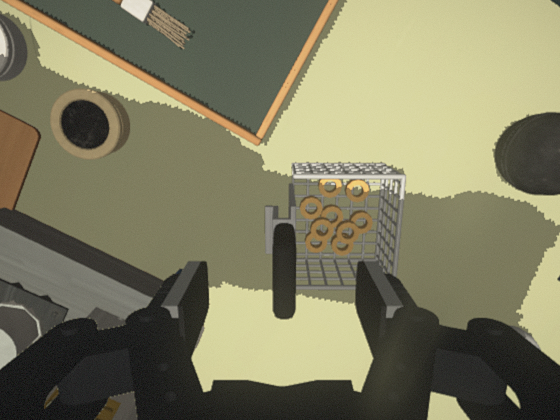

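View pics/s2a.png

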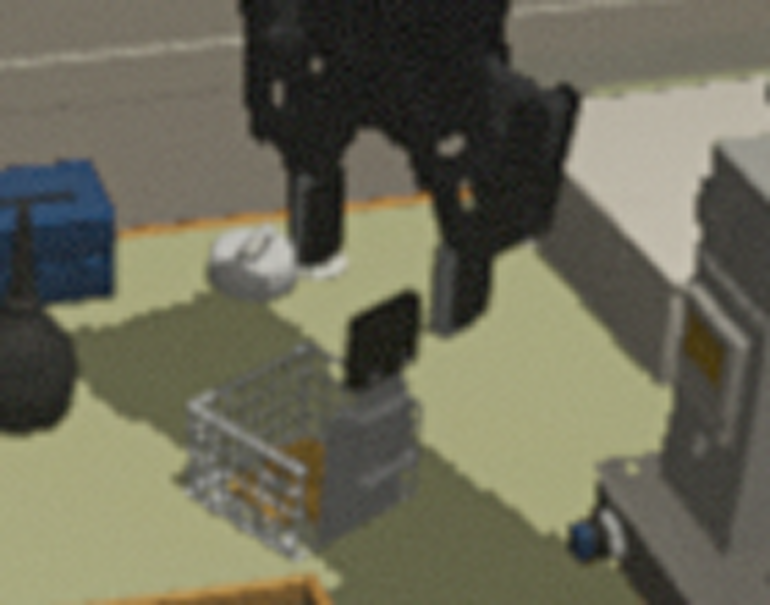

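```bash
python3 - <<'E'
from h import *
st=robot.get_state();tcp=st['eef_pos']
for n in ['scene2','wrist2']:
    s=load(n)
    for p in [tcp,tcp+[0,0,.019],[.4307,-.3413,.106],[.4307,-.3413,.09]]:
        c=s['camera_from_world']@np.r_[p,1]; print(n,np.round(p,3),(c[0]/c[2]*s['fx']+s['cx']).round(1),(c[1]/c[2]*s['fy']+s['cy']).round(1))
    W=cloud(s)
    for q in ([(351,189),(353,182),(329,175),(340,190),(341,196)] if n[0]=='s' else [(193,270),(375,270),(284,230),(284,305)]): print(q,W[q[1],q[0]].round(4))
s=load('wrist2');W=cloud(s);im=s['frame'].astype(int)
sl=(slice(200,340),slice(265,305))
P=W[sl];c=im[sl];m=(P[...,2]>.07)&(P[...,2]<.115)&(c.sum(-1)<200)
T=P[m];T=T[T[:,2]>.1];print(T.mean(0),cv2.minAreaRect((T[:,:2]*1000).astype(np.float32)))
E
```

```text
scene2 [ 0.433 -0.34   0.074] 338.0 197.7
scene2 [ 0.433 -0.34   0.093] 338.6 189.9
scene2 [ 0.431 -0.341  0.106] 340.4 184.6
scene2 [ 0.431 -0.341  0.09 ] 339.8 191.3
(351, 189) [ 0.3996 -0.3225  0.1153]
(353, 182) [ 0.3969 -0.3223  0.1321]
(329, 175) [ 0.4612 -0.3496  0.1152]
(340, 190) [ 0.4288 -0.3372  0.0958]
(341, 196) [ 0.4271 -0.3411  0.0798]
wrist2 [ 0.433 -0.34   0.074] 286.5 251.5
wrist2 [ 0.433 -0.34   0.093] 286.8 267.7
wrist2 [ 0.431 -0.341  0.106] 282.8 285.2
wrist2 [ 0.431 -0.341  0.09 ] 282.9 268.8
(193, 270) [ 0.4025 -0.3195  0.1196]
(375, 270) [ 0.467  -0.3379  0.1199]
(284, 230) [ 0.4361 -0.3242  0.0879]
(284, 305) [ 0.4284 -0.3509  0.1048]
[ 0.43176286 -0.33930886  0.10412185] ((431.364501953125, -340.677490234375), (34.65073776245117, 9.456766128540039), 74.43197631835938)
```

```bash
python3 - <<'E'
from h import *
s=load('wrist2');W=cloud(s)
for u in (185,195,203,365,375,385):
    print(u,[(v,W[v,u].round(3).tolist()) for v in range(256,300,6)])
s=load('scene2');W=cloud(s)
for u in (349,352,356,326,330): print(u,[(v,W[v,u].round(3).tolist()) for v in range(170,194,3)])
E
```

```text
185 [(256, [0.355, -0.353, -0.001]), (262, [0.353, -0.357, -0.001]), (268, [0.399, -0.318, 0.118]), (274, [0.401, -0.319, 0.124]), (280, [0.402, -0.319, 0.128]), (286, [0.403, -0.319, 0.133]), (292, [0.404, -0.32, 0.137]), (298, [0.405, -0.319, 0.142])]
195 [(256, [nan, nan, nan]), (262, [0.402, -0.319, 0.113]), (268, [0.403, -0.319, 0.119]), (274, [0.404, -0.32, 0.123]), (280, [0.405, -0.32, 0.129]), (286, [0.404, -0.322, 0.128]), (292, [0.404, -0.324, 0.13]), (298, [0.404, -0.325, 0.13])]
203 [(256, [0.367, -0.356, -0.001]), (262, [0.405, -0.32, 0.113]), (268, [0.404, -0.322, 0.114]), (274, [0.404, -0.324, 0.115]), (280, [0.403, -0.326, 0.116]), (286, [0.403, -0.328, 0.117]), (292, [0.402, -0.33, 0.116]), (298, [0.401, -0.332, 0.118])]
365 [(256, [0.478, -0.389, -0.001]), (262, [0.465, -0.337, 0.112]), (268, [0.464, -0.337, 0.118]), (274, [0.463, -0.336, 0.124]), (280, [0.462, -0.338, 0.124]), (286, [0.462, -0.34, 0.126]), (292, [0.461, -0.343, 0.125]), (298, [0.46, -0.345, 0.126])]
375 [(256, [0.485, -0.39, 0.0]), (262, [0.469, -0.338, 0.112]), (268, [0.467, -0.338, 0.118]), (274,
[... 963 characters left out ...]
2, 0.155]), (176, [0.391, -0.319, 0.149]), (179, [0.392, -0.323, 0.14]), (182, [0.392, -0.325, 0.133]), (185, [0.393, -0.329, 0.123]), (188, [0.392, -0.328, 0.117]), (191, [0.455, -0.497, 0.0])]
326 [(170, [0.463, -0.338, 0.132]), (173, [0.464, -0.341, 0.123]), (176, [0.463, -0.338, 0.118]), (179, [0.544, -0.511, 0.001]), (182, [0.539, -0.501, -0.002]), (185, [0.53, -0.484, 0.001]), (188, [0.524, -0.473, -0.0]), (191, [0.518, -0.461, -0.001])]
330 [(170, [0.46, -0.351, 0.127]), (173, [0.461, -0.353, 0.119]), (176, [0.46, -0.353, 0.111]), (179, [0.535, -0.516, 0.001]), (182, [0.53, -0.506, -0.002]), (185, [0.523, -0.491, -0.001]), (188, [0.517, -0.481, -0.002]), (191, [0.51, -0.466, -0.001])]
```

```bash
python3 - <<'E'
from h import *
s=load('wrist0');W=cloud(s)
for u in (130,150,165,405,420): print(u,[(v,W[v,u].round(3).tolist()) for v in range(262,300,6)])
s=load('wrist1');W=cloud(s)
for u in (195,203,365,375): print(u,[(v,W[v,u].round(3).tolist()) for v in range(256,300,6)])
E
```

```text
130 [(262, [0.505, -0.074, 0.049]), (268, [0.532, -0.051, 0.112]), (274, [0.512, -0.076, 0.069]), (280, [0.512, -0.082, 0.07]), (286, [0.594, 0.006, 0.251]), (292, [0.599, 0.01, 0.263]), (298, [0.601, 0.011, 0.267])]
150 [(262, [0.531, -0.065, 0.069]), (268, [0.53, -0.071, 0.068]), (274, [0.601, 0.011, 0.25]), (280, [0.602, 0.01, 0.254]), (286, [0.604, 0.011, 0.26]), (292, [0.606, 0.01, 0.263]), (298, [0.606, 0.009, 0.263])]
165 [(262, [0.543, -0.066, 0.066]), (268, [0.543, -0.073, 0.064]), (274, [0.605, 0.009, 0.247]), (280, [0.606, 0.007, 0.248]), (286, [0.605, 0.005, 0.248]), (292, [0.605, 0.003, 0.249]), (298, [0.605, 0.001, 0.249])]
405 [(262, [0.751, -0.058, 0.083]), (268, [0.751, -0.063, 0.084]), (274, [0.692, 0.011, 0.25]), (280, [0.691, 0.011, 0.255]), (286, [0.691, 0.008, 0.254]), (292, [0.691, 0.007, 0.257]), (298, [0.691, 0.005, 0.256])]
420 [(262, [0.763, -0.057, 0.084]), (268, [0.764, -0.063, 0.084]), (274, [0.764, -0.068, 0.084]), (280, [0.696, 0.011, 0.254]), (286, [0.695, 0.01, 0.258]), (292, [0.693, 0.011, 0.262]), (298, [0.692, 0.011, 0.266])]
195 [(256, [0.324, -0
[... 277 characters left out ...]
-0.319, 0.29]), (268, [0.405, -0.321, 0.292]), (274, [0.405, -0.323, 0.292]), (280, [0.404, -0.325, 0.293]), (286, [0.403, -0.327, 0.294]), (292, [0.402, -0.329, 0.294]), (298, [0.402, -0.331, 0.295])]
365 [(256, [0.491, -0.476, -0.001]), (262, [0.465, -0.34, 0.289]), (268, [0.464, -0.339, 0.295]), (274, [0.463, -0.339, 0.299]), (280, [0.462, -0.341, 0.301]), (286, [0.461, -0.343, 0.302]), (292, [0.461, -0.344, 0.303]), (298, [0.46, -0.347, 0.302])]
375 [(256, [0.503, -0.48, -0.001]), (262, [0.469, -0.341, 0.289]), (268, [0.467, -0.34, 0.296]), (274, [0.466, -0.34, 0.3]), (280, [0.465, -0.34, 0.305]), (286, [0.464, -0.34, 0.309]), (292, [0.463, -0.339, 0.313]), (298, [0.463, -0.341, 0.314])]
```

The fingertips show at z≈0.111 in both cameras, while the state reports the TCP at 0.0735. The pads are therefore about 35 mm higher than reported. I'll trust the cameras and go lower in small steps, watching the force.

Emit:
play_rows([
  [0,0,-5,0],
  [0,0,-5,0],
  [0,0,-5,0],
  [0,0,0,0],
  [0,0,0,0],
], claw=40)

```text
clock: 2.77
eef_pos: [0.4317, -0.3398, 0.0583]
ee_rot: [-2.514, -1.884, 0.0]
wrist_force: [1.0, -0.5, 0.3]
width: 0.0396
```

```bash
python3 - <<'E'
from h import *
s=snap('wrist','wrist3');st=robot.get_state();print(st['eef_pos'],st['wrist_force'],st['width'])
W=cloud(s)
for u in range(195,240,8): print(u,[(v,W[v,u].round(3).tolist()) for v in range(244,280,6)])
crop('wrist3','w3a',150,160,420,360,2.9)
snap('scene','scene3');crop('scene3','s3a',270,130,410,240,5.5)
E
```

```text
[ 0.43191319 -0.33993014  0.05855892] [ 0.08760471 -0.62926142  0.47663271] 0.03979003751448737
195 [(244, [0.369, -0.343, -0.0]), (250, [0.368, -0.347, -0.001]), (256, [0.366, -0.351, 0.0]), (262, [0.364, -0.356, -0.002]), (268, [0.363, -0.36, -0.001]), (274, [0.4, -0.324, 0.1])]
203 [(244, [0.374, -0.345, -0.002]), (250, [0.373, -0.349, -0.001]), (256, [0.371, -0.353, -0.001]), (262, [0.37, -0.357, -0.001]), (268, [0.368, -0.361, -0.001]), (274, [0.403, -0.325, 0.1])]
211 [(244, [0.379, -0.346, -0.002]), (250, [0.378, -0.35, -0.0]), (256, [0.376, -0.354, -0.001]), (262, [0.375, -0.359, -0.002]), (268, [0.408, -0.322, 0.104]), (274, [0.409, -0.323, 0.109])]
219 [(244, [0.385, -0.348, -0.001]), (250, [0.383, -0.352, -0.001]), (256, [0.381, -0.356, -0.002]), (262, [0.41, -0.323, 0.099]), (268, [0.411, -0.323, 0.104]), (274, [0.412, -0.323, 0.109])]
227 [(244, [0.39, -0.349, -0.001]), (250, [0.388, -0.354, -0.002]), (256, [0.387, -0.358, -0.002]), (262, [0.413, -0.324, 0.099]), (268, [0.414, -0.324, 0.105]), (274, [0.414, -0.326, 0.106])]
235 [(244, [0.395, -0.351, -0.001]), (250, [0.393, -0.355, -0.001]), (256, [0.392, -0.359, -0.002]), (262, [0.391, -0.363, -0.0]), (268, [0.389, -0.367, -0.001]), (274, [0.388, -0.371, -0.0])]
```

View pics/w3a.png

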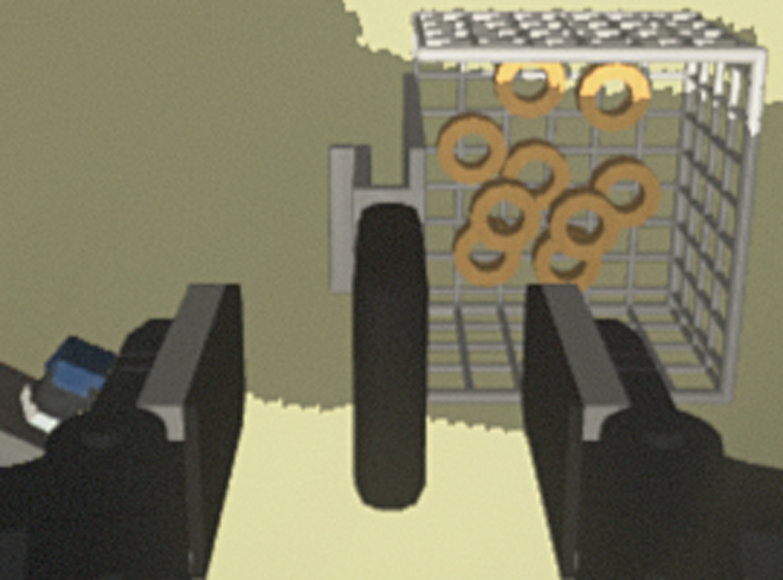

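View pics/s3a.png

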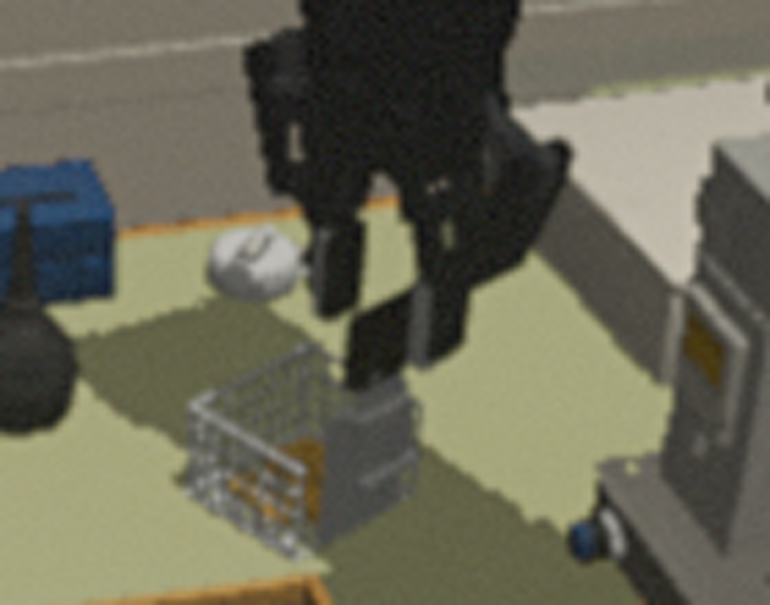

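Emit:
play_rows([
  [0,0,-6,0],
  [0,0,-6,0],
  [0,0,-5,0],
  [0,0,-4,0],
  [0,0,0,0],
  [0,0,0,0],
])

```text
clock: 3.37
eef_pos: [0.4317, -0.3397, 0.0371]
ee_rot: [-2.513, -1.884, 0.0]
wrist_force: [-0.1, 0.6, 0.4]
width: 0.0404
```

Emit:
play_rows([
  [0,0,0,0],
  [0,0,0,0],
  [0,0,0,0],
  [0,0,0,0],
  [0,0,0,0],
  [0,0,0,0],
], claw=0, grip_force=60)

```text
clock: 3.87
eef_pos: [0.4324, -0.3402, 0.038]
ee_rot: [2.513, 1.884, 0.0]
wrist_force: [0.3, -0.5, 2.5]
width: 0.0094
```

```bash
python3 - <<'E'
from h import *
s=snap('wrist','wrist4');st=robot.get_state();print(st['eef_pos'],st['wrist_force'],st['width'])
snap('scene','scene4');crop('scene4','s4a',270,130,410,240,5.5)
crop('wrist4','w4a',150,160,420,360,2.9)
E
```

```text
[ 0.43238674 -0.3402122   0.03799386] [ 0.73441572 -0.01595595  3.04744629] 0.009222617332448049
```

View pics/s4a.png

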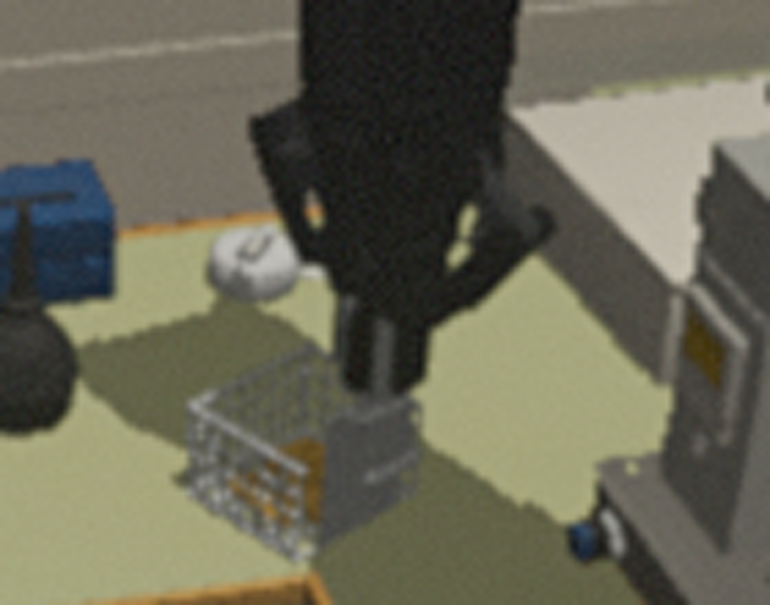

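View pics/w4a.png

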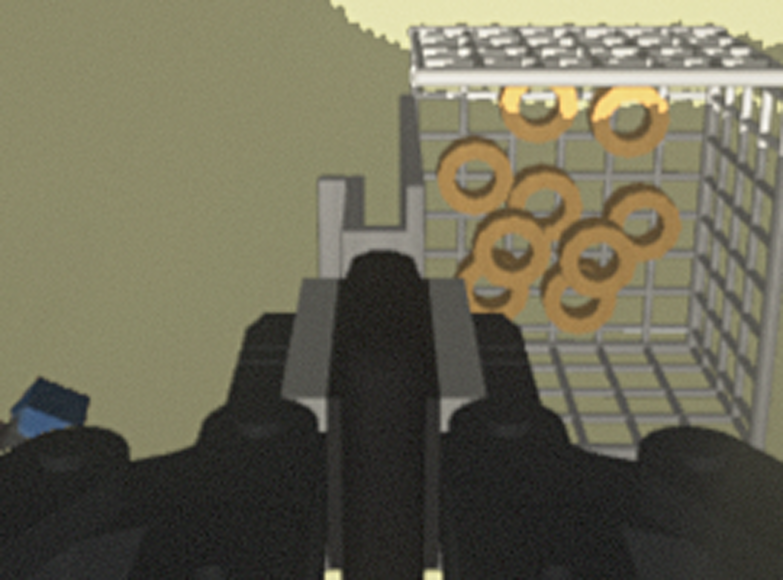

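Emit:
play_rows([
  [0,0,5,0],
  [0,0,10,0],
  [0,0,20,0],
  [0,0,25,0],
  [0,0,25,0],
  [0,0,25,0],
  [0,0,25,0],
  [0,0,20,0],
  [0,0,10,0],
  [0,0,5,0],
])

```text
clock: 4.8
eef_pos: [0.4326, -0.3404, 0.2097]
ee_rot: [2.512, 1.882, 0.001]
wrist_force: [0.1, -0.6, -2.5]
width: 0.0092
```

```bash
python3 - <<'E'
from h import *
s=snap('scene','scene5');st=robot.get_state();print(st['eef_pos'],st['wrist_force'],st['ft_torque'],st['width'])
crop('scene5','s5a',270,60,430,200,5)
E
```

```text
[ 0.43244881 -0.34033541  0.20934729] [ 0.83183208 -0.49094661 -0.8047991 ] [0.03553966 0.03622751 0.00636461] 0.009403553958699728
```

View pics/s5a.png

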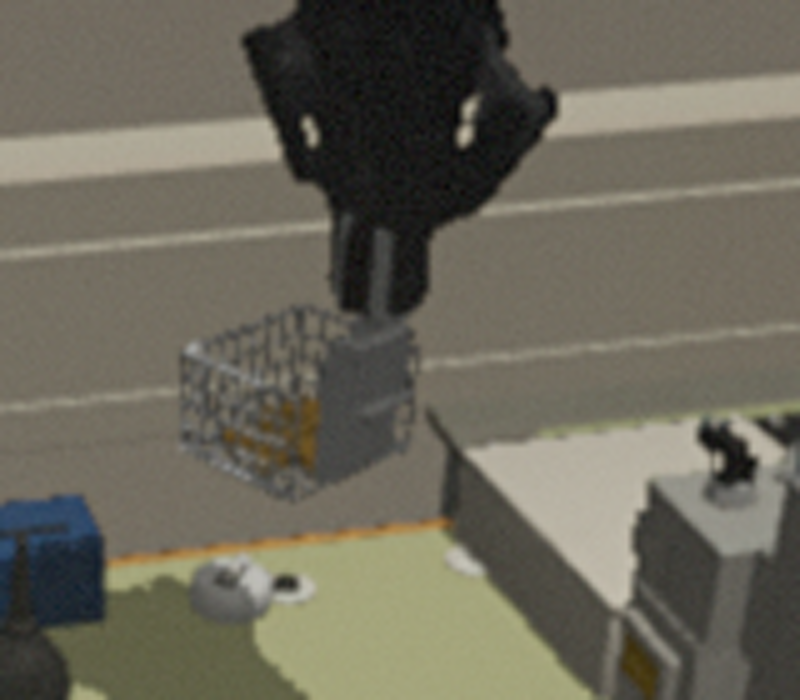

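Emit:
play_rows([
  [1,8,0,-0.8],
  [2,16,0,-1.6],
  [3,24,0,-2.4],
  [4,32,0,-2.8],
  [5,36,0,-3],
  [5,36,0,-3],
  [5,36,0,-3],
  [5,36,0,-3],
  [5,36,0,-3],
  [4,32,0,-2.6],
])

```text
clock: 5.68
eef_pos: [0.4697, -0.0453, 0.2062]
ee_rot: [-2.864, -1.287, 0.003]
wrist_force: [1.3, 0.5, -2.0]
width: 0.0092
```

Emit:
play_rows([
  [4,30,0,-2.4],
  [3,24,0,-2.0],
  [2,14,0,-1.2],
  [1,8,0,-0.6],
  [0,0,0,0],
  [0,0,0,0],
  [0,0,0,0],
])

```text
clock: 6.27
eef_pos: [0.4803, 0.027, 0.2067]
ee_rot: [-2.93, -1.133, 0.003]
wrist_force: [-0.3, -0.4, -1.6]
width: 0.0094
```

```bash
python3 - <<'E'
from h import *
s=snap('scene','scene6');snap('wrist','wrist6');st=robot.get_state();print(st['clock'],st['eef_pos'],st['ee_rot'],st['wrist_force'],st['ft_torque'],st['width'])
crop('scene6','s6a',130,150,290,310,4)
snap('side','side6')
E
```

```text
6.3667 [0.48061709 0.02680899 0.20714502] [-2.93082427e+00 -1.13115570e+00  1.54739387e-03] [-0.30316065 -1.36541285 -1.47508422] [-0.02197717  0.01036595  0.01659876] 0.008765761476940125
```

View pics/s6a.png

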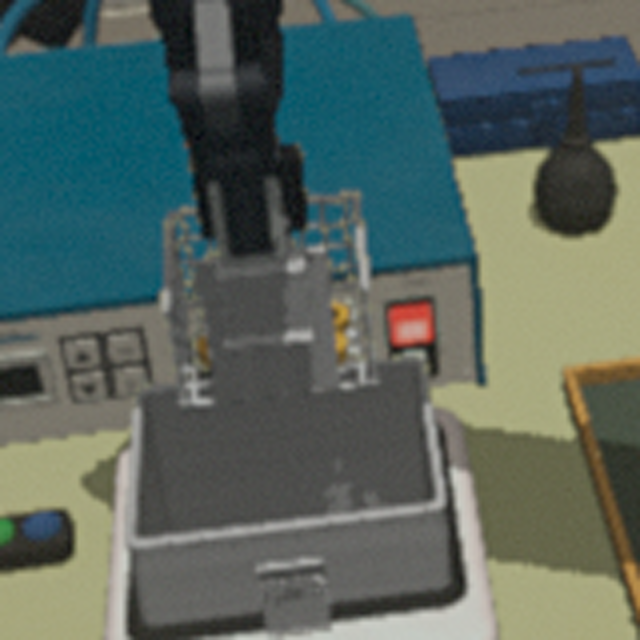

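View pics/wrist6.png

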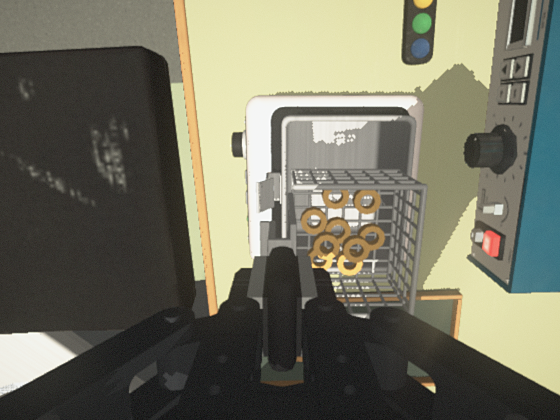

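View pics/side6.png

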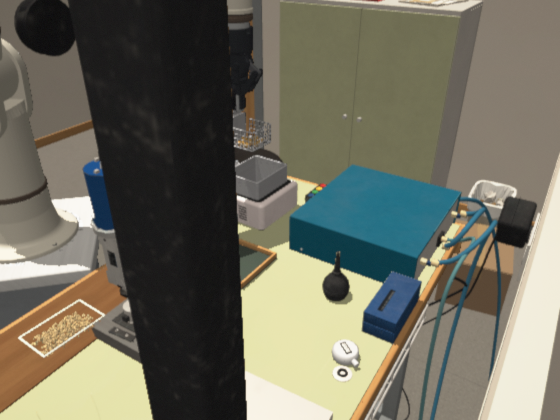

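```bash
cat >> h.py <<'E'
O=np.array([.4815,.0275]);YAW=np.radians(-47.65)
def toc(W,yaw=YAW):
    c,s=np.cos(yaw),np.sin(yaw);d=W[...,:2]-O
    return np.stack([d@np.array([c,s]),d@np.array([-s,c]),W[...,2]],-1)
def line(Q):  # fit a = p0+p1*b + p2*z robustly
    for _ in range(4):
        A=np.c_[np.ones(len(Q)),Q[:,1],Q[:,2]-Q[:,2].mean()];p=np.linalg.lstsq(A,Q[:,0],rcond=None)[0];r=Q[:,0]-A@p;Q=Q[np.abs(r)<max(2*r.std(),.001)]
    return p,r.std(),len(Q)
E
python3 - <<'E'
from h import *
s=load('scene6');C=toc(cloud(s))
m=(C[...,2]>.08)&(C[...,2]<.106)&(np.abs(C[...,1])<.055)&(np.abs(C[...,1])>.018)&(np.abs(C[...,0])<.015)
p,sd,n=line(C[m]);print('wall',p*1000,np.degrees(p[1]),sd,n, C[m][:,1].min(),C[m][:,1].max())
# wall side extents
m=(C[...,2]>.085)&(C[...,2]<.100)&(np.abs(C[...,0]+.002)<.004);print('wall b',np.percentile(C[m][:,1],[1,99]))
m=(C[...,2]>.085)&(C[...,2]<.098)&(C[...,0]<-.006)&(C[...,0]>-.03)&(np.abs(C[...,1])<.05);print('catch',C[m].mean(0),np.percentile(C[m],[2,98],axis=0))
hz=.228
m=(C[...,2]>hz-.054)&(C[...,2]<hz-.030)&(np.abs(C[...,1])<.018)&(np.abs(C[...,0]-.003)<.012)
p,sd,n=line(C[m]);print('plate',p*1000,np.degrees(p[1:]),sd,n)
m=(C[...,2]>hz-.05)&(C[...,2]<hz)&(np.abs(C[...,1])<.04)&(np.abs(C[...,0]-.003)<.004);print('plate b',np.percentile(C[m][:,1],[1,99]))
m=(C[...,2]>hz-.020)&(C[...,2]<hz)&(np.abs(C[...,1])<.013)&(np.abs(C[...,0]+.006)<.006)
p,sd,n=line(C[m]);print('lip',p*1000,np.degrees(p[1:]),sd,n)
# zs: print column profile at b~0
for z in np.arange(hz-.062,hz+.01,.004):
    mm=(np.abs(C[...,2]-z)<.002)&(np.abs(C[...,1])<.01)&(np.abs(C[...,0])<.03);print(round(z-hz,3),mm.sum(),np.median(C[mm][:,0])*1000 if mm.any() else None)
E
```

```text
wall [-0.82238883  0.33121527  6.33728086] 0.018977236974026358 0.0006472372385475014 561 -0.05491325847455425 0.05495901732737012
wall b [-0.05733614  0.05816332]
catch [-0.01275769  0.00051826  0.09075841] [[-0.01499256 -0.0107301   0.08526272]
 [-0.00968274  0.01199175  0.09740743]]
plate [ 2.34044131  2.41564235 -4.36704609] [ 0.13840611 -0.25021331] 0.0006178317250202905 241
plate b [-0.0370328   0.03193473]
lip [-6.99718172 19.89074301  7.44994623] [1.13965563 0.42685048] 0.0006390273320988363 205
-0.062 0 None
-0.058 16 3.020062528559242
-0.054 29 2.099804397976889
-0.05 34 2.502335413129015
-0.046 31 2.0937402573311408
-0.042 34 2.2768917490553995
-0.038 31 2.0805917447528617
-0.034 0 None
-0.03 0 None
-0.026 15 -11.885317948633727
-0.022 70 -8.838946675672634
-0.018 31 -7.218252350093144
-0.014 36 -7.067208910419606
-0.01 43 -6.989046546494706
-0.006 30 -6.97877103262402
-0.002 41 -7.109626034314366
0.002 59 -5.1891327192620125
0.006 0 None
```

Emit:
play_rows([
  [1,0,-5,0],
  [1,0,-10,0],
  [1,0,-12,0],
  [0,0,-12,0],
  [0,0,-8,0],
  [0,0,-3,0],
  [0,0,0,0],
  [0,0,0,0],
  [0,0,0,0],
])

```text
clock: 7.17
eef_pos: [0.4845, 0.0281, 0.1581]
ee_rot: [2.93, 1.133, 0.002]
wrist_force: [0.7, -0.2, -2.2]
width: 0.0095
```

```bash
cat > chk.py <<'E'
from h import *
import sys
def chk(fn,dh=.021):
    s=snap('scene',fn);st=robot.get_state();print(st['clock'],st['eef_pos'],st['wrist_force'].round(2),st['ft_torque'].round(3))
    crop(fn,fn+'a',130,180,270,300,5)
    hz=st['eef_pos'][2]+dh;C=toc(cloud(s))
    def f(nm,z0,z1,b0,b1,a0,a1):
        m=(C[...,2]>z0)&(C[...,2]<z1)&(np.abs(C[...,1])<b1)&(np.abs(C[...,1])>b0)&(C[...,0]>a0)&(C[...,0]<a1)
        if m.sum()<30: print(nm,m.sum());return None
        p,sd,n=line(C[m]);print(nm,'a mm',(p[0]*1000).round(2),'slopes deg',np.degrees(p[1:]).round(2),'n',n,'b',(np.percentile(C[m][:,1],[1,99])*1000).round(1));return p[0]*1000
    w=f('wall',.08,.106,.018,.055,-.01,.01)
    z0=max(hz-.054,.116)
    pl=f('plate',z0,hz-.030,0,.018,-.004,.012)
    l=f('lip',max(hz-.019,.08),hz-.001,0,.02,-.012,-.003)
    if l is not None:
        m=(C[...,2]>hz-.022)&(C[...,2]<hz-.0)&(C[...,0]>-.02)&(C[...,0]<-.004)&(np.abs(C[...,1])<.03);print('lip b',(np.percentile(C[m][:,1],[1,99])*1000).round(1))
    print('hook z-rim',(hz-.112)*1000,'hook-wall: plate',None if pl is None else pl-3.25-w-2,'lip',None if l is None else l+6.25-w-2)
chk(sys.argv[1])
E
python3 chk.py scene7
```

```text
7.2167 [0.48458468 0.02807896 0.15819779] [ 0.11 -0.21 -1.35] [ 0.093 -0.012 -0.028]
wall a mm -0.9 slopes deg [0.11 0.48] n 572 b [-54.2  54.3]
plate a mm 4.35 slopes deg [-0.18 -1.53] n 202 b [-17.6  17.8]
lip a mm -5.2 slopes deg [ 0.3  -0.21] n 182 b [-13.1  15.9]
lip b [-13.2  15.6]
hook z-rim 67.19779151630047 hook-wall: plate 0.0010674043037925962 lip -0.04850637560523774
```

View pics/scene7a.png

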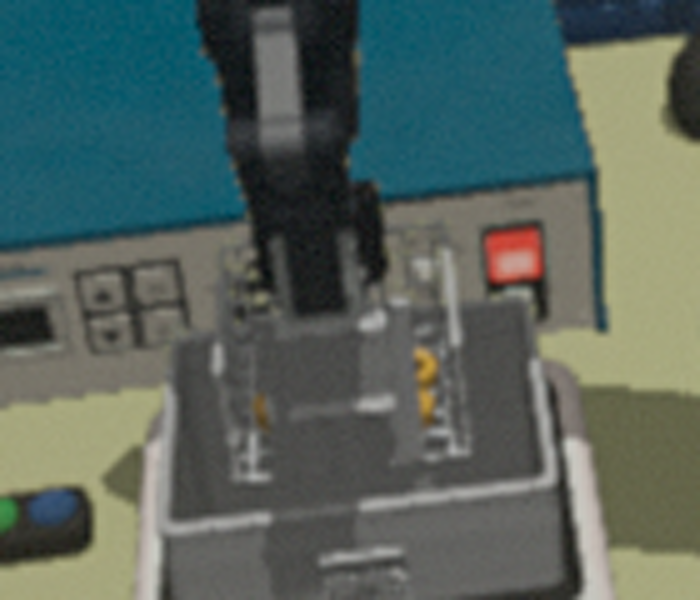

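The slot is aligned with the wall to about 0.1 mm and the lip is in line with the catch. Next I'll lower it until the lip is just above the rim.

Emit:
play_rows([
  [0,0,-4,0],
  [0,0,-8,0],
  [0,0,-8,0],
  [0,0,-8,0],
  [0,0,-5,0],
  [0,0,-2,0],
  [0,0,0,0],
  [0,0,0,0],
])

```text
clock: 7.88
eef_pos: [0.484, 0.0281, 0.1224]
ee_rot: [-2.93, -1.134, 0.0]
wrist_force: [-0.0, -0.4, -1.8]
width: 0.0096
```

```bash
python3 chk.py scene8
```

```text
7.9333 [0.48421806 0.02810264 0.12272382] [-0.25 -0.6  -1.75] [-0.008  0.01   0.   ]
wall a mm -0.9 slopes deg [0.07 0.48] n 566 b [-54.3  54.4]
plate 0
lip a mm -5.37 slopes deg [-0.16 -1.49] n 166 b [-13.6  15.5]
lip b [-13.6  15.7]
hook z-rim 31.723821106077562 hook-wall: plate None lip -0.21710757697756633
```

View pics/scene8a.png

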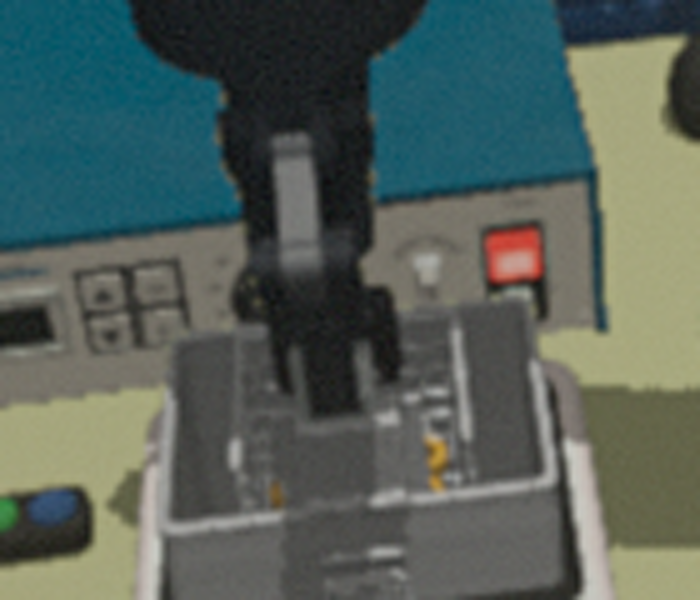

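Emit:
play_rows([
  [0,0,-3,0],
  [0,0,-3,0],
  [0,0,-3,0],
  [0,0,-3,0],
  [0,0,-3,0],
  [0,0,-2,0],
  [0,0,0,0],
  [0,0,0,0],
])

```text
clock: 8.6
eef_pos: [0.4839, 0.0281, 0.1054]
ee_rot: [-2.93, -1.134, 0.0]
wrist_force: [-0.8, -0.8, -1.8]
width: 0.0093
```

```bash
python3 chk.py scene9
```

```text
8.65 [0.48399041 0.02805093 0.10556904] [-0.57  0.05 -1.74] [ 0.02   0.067 -0.016]
wall a mm -0.82 slopes deg [-0.04 -0.11] n 527 b [-54.2  54.3]
plate 0
lip a mm -5.45 slopes deg [-0.03 -1.04] n 164 b [-13.8  15.5]
lip b [-13.8  15.3]
hook z-rim 14.569038838099527 hook-wall: plate None lip -0.3771081349414702
```

View pics/scene9a.png

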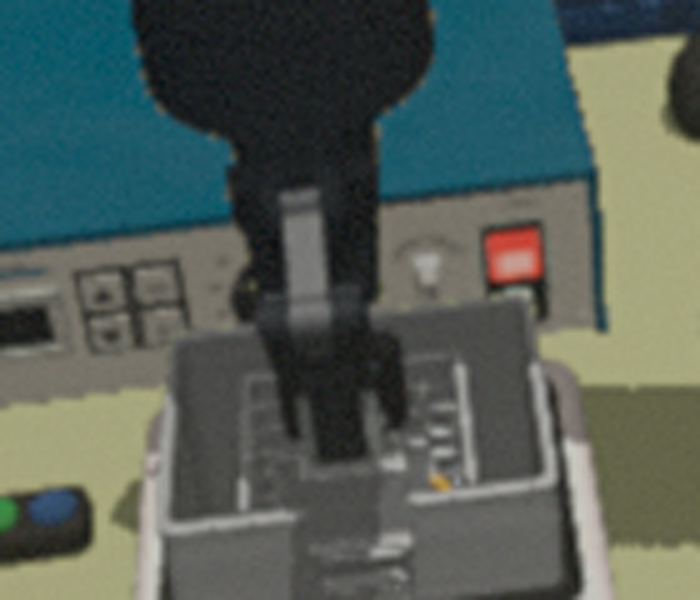

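Emit:
play_rows([
  [0.2,-0.2,-2,0],
  [0,0,-2,0],
  [0,0,-2,0],
  [0,0,-1,0],
  [0,0,0,0],
])

```text
clock: 9.07
eef_pos: [0.485, 0.0274, 0.0988]
ee_rot: [2.929, 1.133, 0.002]
wrist_force: [1.4, -1.8, -1.3]
width: 0.0094
```

Emit:
play_rows([
  [0,0,-1,0],
  [0,0,-1,0],
  [0,0,0,0],
])

```text
clock: 9.32
eef_pos: [0.4853, 0.0277, 0.0972]
ee_rot: [2.929, 1.133, 0.003]
wrist_force: [1.2, -2.7, 3.9]
width: 0.0094
```

Emit:
play_rows([
  [0,0,-1,0],
  [0,0,-1,0],
  [0,0,0,0],
])

```text
clock: 9.57
eef_pos: [0.4853, 0.0278, 0.0949]
ee_rot: [2.929, 1.133, 0.003]
wrist_force: [3.4, -1.8, 0.2]
width: 0.009
```

Emit:
play_rows([
  [0,0,-1,0],
  [0,0,0,0],
])

```text
clock: 9.73
eef_pos: [0.4842, 0.0274, 0.0931]
ee_rot: [2.93, 1.133, -0.0]
wrist_force: [3.0, -3.6, -7.5]
width: 0.0092
```

Emit:
play_rows([
  [0,0,-1,0],
  [0,0,0,0],
])

```text
clock: 9.9
eef_pos: [0.4822, 0.0282, 0.0916]
ee_rot: [-2.928, -1.133, 0.005]
wrist_force: [0.5, -0.7, -1.1]
width: 0.0095
```

Emit:
play_rows([
  [0,0,-1,0],
  [0,0,0,0],
])

```text
clock: 10.07
eef_pos: [0.4831, 0.0284, 0.0911]
ee_rot: [-2.929, -1.134, 0.003]
wrist_force: [0.1, 0.9, -1.4]
width: 0.0092
```

```bash
python3 chk.py scene10; python3 - <<'E'
from h import *
crop('scene10','s10b',180,250,235,310,12)
s=load('scene10');C=toc(cloud(s))
m=(C[...,0]<-.006)&(C[...,0]>-.03)&(np.abs(C[...,1])<.012)
for z in np.arange(.07,.13,.003):
    mm=m&(np.abs(C[...,2]-z)<.0015);print(round(z,3),mm.sum(),(np.median(C[mm][:,0])*1000).round(1) if mm.any() else None)
print('before (scene9)')
s=load('scene0');C=toc(cloud(s));m=(C[...,0]<-.004)&(C[...,0]>-.03)&(np.abs(C[...,1])<.012)
for z in np.arange(.07,.13,.003):
    mm=m&(np.abs(C[...,2]-z)<.0015);print(round(z,3),mm.sum(),(np.median(C[mm][:,0])*1000).round(1) if mm.any() else None)
E
```

```text
10.1167 [0.48336001 0.02828787 0.09124187] [-0.28  0.22 -2.88] [ 0.075 -0.028 -0.004]
wall a mm -0.87 slopes deg [0.06 0.54] n 575 b [-54.2  54.3]
plate 0
lip a mm -6.38 slopes deg [ 0.57 -0.9 ] n 134 b [-15.9  14.9]
lip b [-14.3  14.8]
hook z-rim 0.24187104835213247 hook-wall: plate None lip -1.2575308722408824
0.07 34 -14.1
0.073 20 -13.8
0.076 21 -13.8
0.079 24 -13.5
0.082 21 -13.7
0.085 26 -14.1
0.088 25 -13.6
0.091 34 -13.2
0.094 30 -11.9
0.097 12 -12.1
0.1 23 -6.9
0.103 29 -7.3
0.106 18 -6.8
0.109 40 -13.3
0.112 20 -6.9
0.115 8 -6.9
0.118 0 None
0.121 4 -10.3
0.124 13 -11.1
0.127 7 -11.3
before (scene9)
0.07 43 -15.2
0.073 25 -13.9
0.076 18 -14.0
0.079 24 -14.2
0.082 21 -14.1
0.085 26 -13.8
0.088 22 -13.3
0.091 31 -13.3
0.094 32 -12.0
0.097 9 -12.6
0.1 10 -13.9
0.103 12 -16.2
0.106 4 -17.3
0.109 22 -19.9
0.112 4 -20.6
0.115 0 None
0.118 0 None
0.121 0 None
0.124 0 None
0.127 0 None
```

View pics/s10b.png

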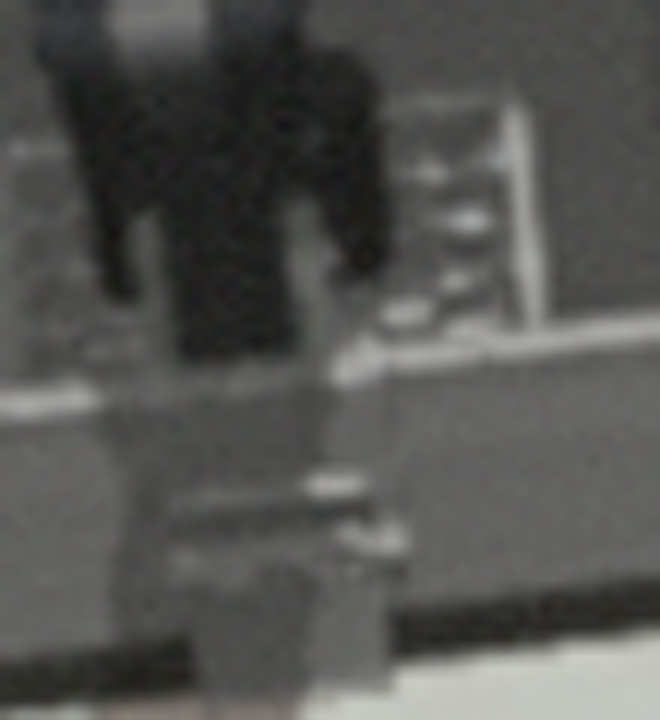

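View pics/scene10a.png

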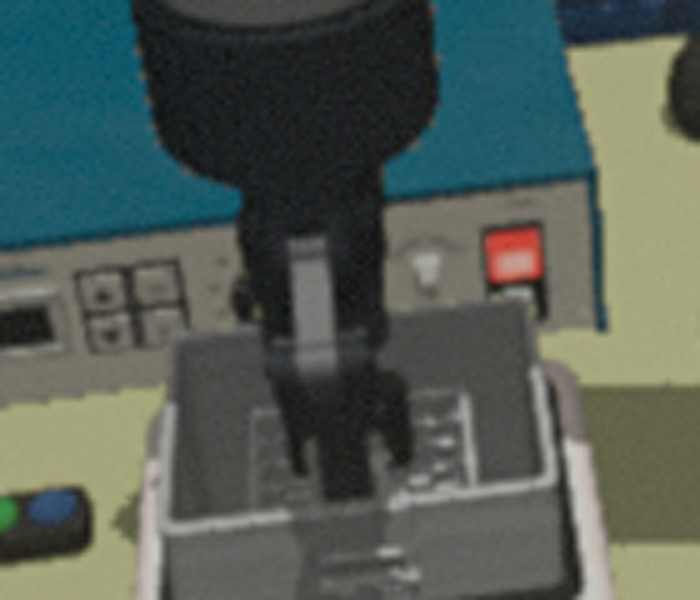

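Emit:
play_rows([
  [0,0,-1,0],
  [0,0,0,0],
  [0,0,0,0],
])

```text
clock: 10.37
eef_pos: [0.4843, 0.0282, 0.0909]
ee_rot: [-2.93, -1.134, -0.0]
wrist_force: [-2.1, 0.4, 3.3]
width: 0.0091
```

```bash
python3 - <<'E'
from h import *
st=robot.get_state();print(st['eef_pos'],st['wrist_force'])
E
```

```text
[0.48426283 0.028184   0.09094847] [-2.05489873  0.36073944  3.3304888 ]
```

Emit:
play_rows([
  [0,0,-1,0],
  [0,0,0,0],
  [0,0,0,0],
])

```text
clock: 10.62
eef_pos: [0.4848, 0.0282, 0.0909]
ee_rot: [2.929, 1.134, 0.002]
wrist_force: [-3.7, 0.8, 13.1]
width: 0.0096
```

```bash
python3 chk.py scene11; python3 - <<'E'
from h import *
st=robot.get_state();print(st['eef_pos'],st['wrist_force'])
s=snap('wrist','wrist11');crop('wrist11','w11a',180,120,330,290,4)
s=load('scene11');C=toc(cloud(s))
# bridge/lip top height vs rim height
for nm,b0,b1 in (('lip',.0,.012),('rimL',.022,.05),('rimR',-.05,-.022)):
    m=(C[...,1]>min(b0,b1))&(C[...,1]<max(b0,b1))&(C[...,0]>-.009)&(C[...,0]<.004)&(C[...,2]>.10)&(C[...,2]<.13)
    print(nm,m.sum(),np.percentile(C[m][:,2],[80,90,95,99]).round(4))
E
```

```text
10.6667 [0.48481198 0.02820504 0.09086062] [-4.23  0.16 12.41] [0.116 0.943 0.011]
wall a mm -0.85 slopes deg [0.08 0.29] n 552 b [-54.2  54.3]
plate 0
lip a mm -4.97 slopes deg [-0.08 -0.78] n 138 b [-13.3  16.3]
lip b [-13.1  16. ]
hook z-rim -0.13938098660801201 hook-wall: plate None lip 0.12505945337043567
[0.48481198 0.02820504 0.09086062] [-4.23447034  0.15732677 12.41081284]
lip 70 [0.1132 0.1143 0.1149 0.1153]
rimL 129 [0.1105 0.1111 0.1117 0.1127]
rimR 126 [0.1102 0.1114 0.1119 0.1123]
```

View pics/w11a.png

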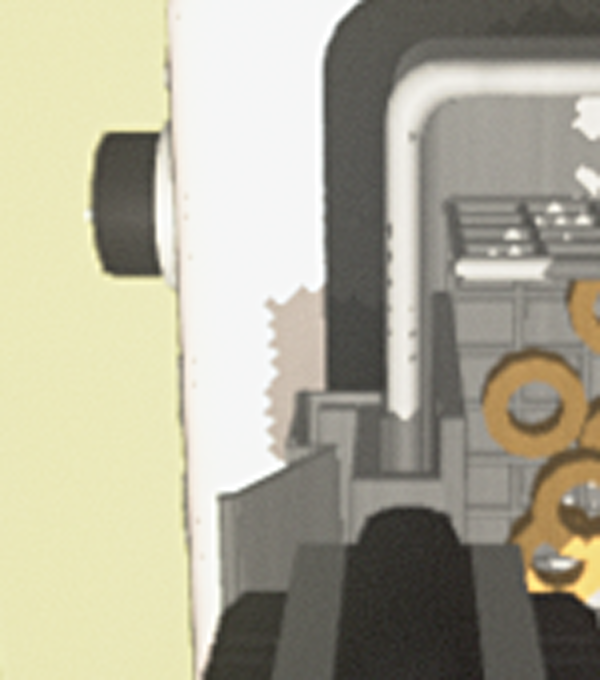

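Emit:
play_rows([
  [0,0,1,0],
  [0,0,1,0],
  [0,0,0,0],
  [0,0,0,0],
])

```text
clock: 11.05
eef_pos: [0.4839, 0.0277, 0.0913]
ee_rot: [-2.93, -1.133, 0.001]
wrist_force: [0.4, -1.1, -0.2]
width: 0.0092
```

Emit:
play_rows([
  [0,0,1,0],
  [0,0,1,0],
  [0,0,0,0],
  [0,0,0,0],
])

```text
clock: 11.38
eef_pos: [0.4835, 0.0278, 0.0928]
ee_rot: [-2.929, -1.133, 0.002]
wrist_force: [1.5, 0.3, -11.8]
width: 0.0095
```

An upward pull of 2 mm meets about 10 N, so the foot is held under the catch. I'll go back down to light seating contact and release.

Emit:
play_rows([
  [0,0,-1,0],
  [0,0,-1,0],
  [0,0,-1,0],
  [0,0,0,0],
  [0,0,0,0],
])

```text
clock: 11.8
eef_pos: [0.4846, 0.0279, 0.091]
ee_rot: [2.93, 1.133, 0.001]
wrist_force: [0.3, -0.3, -1.8]
width: 0.0091
```

Emit:
play_rows([
  [0,0,0,0],
  [0,0,0,0],
  [0,0,0,0],
  [0,0,0,0],
  [0,0,0,0],
  [0,0,0,0],
], claw=40)

```text
clock: 12.3
eef_pos: [0.4843, 0.0278, 0.0907]
ee_rot: [2.93, 1.133, 0.0]
wrist_force: [0.8, 0.1, 0.2]
width: 0.0395
```

```bash
python3 chk.py scene12; python3 - <<'E'
from h import *
s=snap('wrist','wrist12');crop('wrist12','w12a',150,120,400,340,2.9)
E
```

```text
12.35 [0.48423616 0.02783684 0.09064136] [0.13 0.55 0.33] [0.004 0.015 0.029]
wall a mm -0.87 slopes deg [ 0.   -0.79] n 563 b [-54.2  54.4]
plate 0
lip a mm -4.64 slopes deg [-0.13  0.04] n 93 b [-13.6  15.9]
lip b [-13.4  15.6]
hook z-rim -0.35864154294132367 hook-wall: plate None lip 0.4822666750307931
```

View pics/w12a.png

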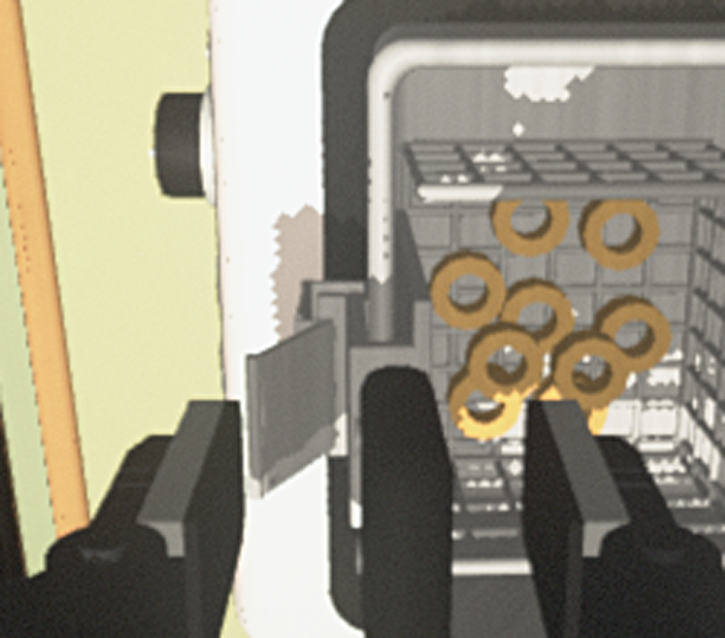

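View pics/scene12a.png

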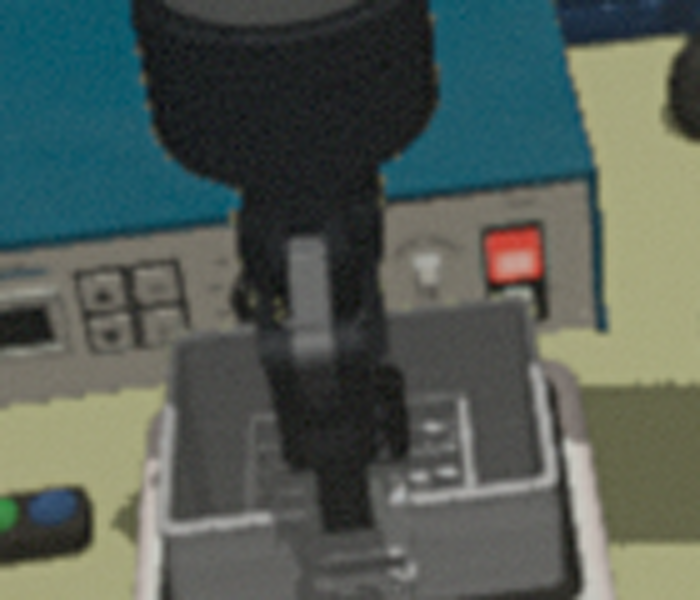

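Released. The fingers are clear of the grip on both sides, so I'll retreat straight up.

Emit:
play_rows([
  [0,0,5,0],
  [0,0,10,0],
  [0,0,20,0],
  [0,0,25,0],
  [0,0,25,0],
  [0,0,25,0],
  [0,0,25,0],
  [0,0,10,0],
  [0,0,0,0],
  [0,0,0,0],
])

```text
clock: 13.23
eef_pos: [0.4843, 0.0278, 0.2359]
ee_rot: [2.929, 1.133, 0.002]
wrist_force: [-0.2, -0.6, 0.1]
width: 0.0402
```

```bash
python3 - <<'E'
from h import *
s=snap('scene','scene13');st=robot.get_state();print(st['clock'],st['eef_pos'],st['wrist_force'])
crop('scene13','s13a',130,180,270,310,5)
C=toc(cloud(s))
def q(nm,b0,b1,z0,z1,a0,a1):
    m=(C[...,1]>b0)&(C[...,1]<b1)&(C[...,0]>a0)&(C[...,0]<a1)&(C[...,2]>z0)&(C[...,2]<z1);Q=C[m];print(nm,len(Q),Q.mean(0).round(4),np.percentile(Q[:,2],[2,50,98]).round(4));return Q
Q=q('lip front',-.013,.013,.098,.112,-.011,-.003);print(line(Q))
Q=q('grip',-.02,.02,.122,.165,-.015,.01);print(line(Q),np.percentile(Q[:,1],[2,98]))
Q=q('catch',-.012,.012,.079,.094,-.03,-.009)
# at-rest catch
C=toc(cloud(load('scene0')));q('catch0',-.012,.012,.079,.094,-.03,-.009)
E
```

```text
13.2833 [0.48351056 0.02765694 0.23485098] [-0.37670043 -0.13270761 -0.61857175]
lip front 121 [-4.70e-03  1.00e-04  1.05e-01] [0.0986 0.1045 0.1115]
(array([-0.00464828,  0.01864239,  0.04959323]), np.float64(0.0007461918362949249), 117)
grip 522 [-0.0004  0.0012  0.1443] [0.1227 0.1455 0.1589]
(array([-0.0011449, -0.0006243,  0.0452099]), np.float64(0.0010106027150720905), 412) [-0.01589507  0.01790525]
catch 139 [-0.0133 -0.      0.0871] [0.0792 0.0875 0.0934]
catch0 136 [-0.0134  0.0004  0.0874] [0.0796 0.0871 0.0937]
```

View pics/s13a.png

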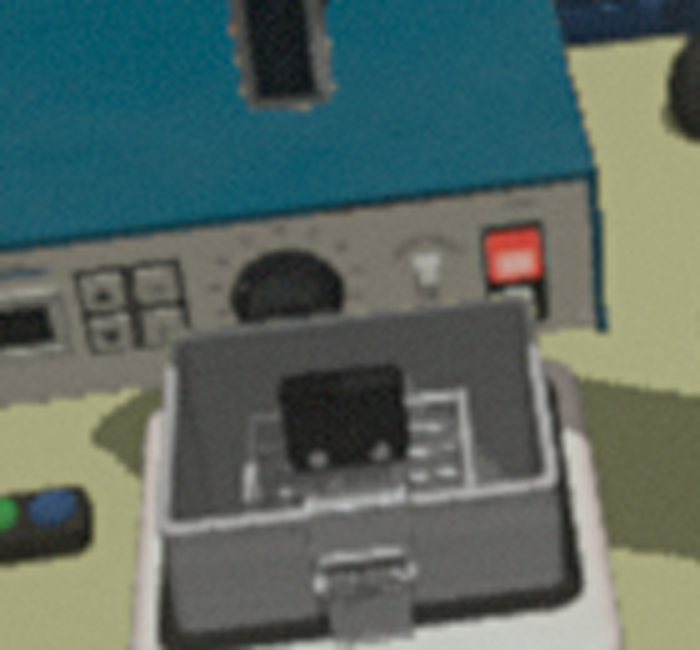

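View pics/scene13.png

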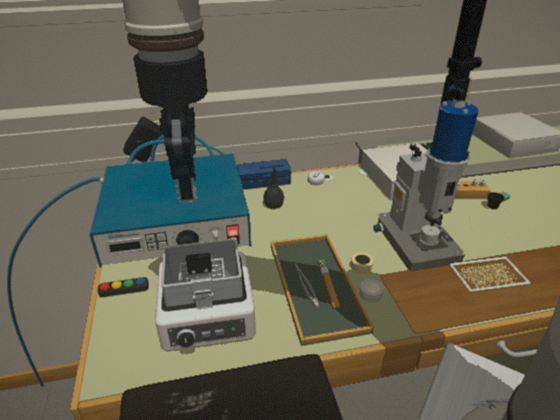

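The basket hangs home in the tank. The grip top measures 0.159 m, where 0.159 is expected, and the catch profile matches its rest shape to 0.1 mm. The tilt is about 0.045 rad, and the blower (273,195) and counter (318,178) haven't moved. I'm handing it in.

```bash
python3 - <<'E'
from h import *
print(workorder.hand_in())
E
```

```text
the job is handed in; nothing more can be done
None
```

I picked the basket up by its grip, lowered it into the tank with its lip over the front rim, and pushed it down until the lip's foot snapped under the catch. Then I let go, backed straight up, and handed the job in at about 13 s.

**Last checks**
- **Seated:** the grip top measured 0.159 m, exactly where it should be when hung home. The arm could push no lower, with about 12 N showing.
- **Latched:** pulling up 2 mm met about 10 N beyond the basket's weight. The catch's shape afterwards matched its rest shape to within 0.1 mm.
- **Aligned:** the hook was within about 0.5 mm of the wall across it, and within about 1.2 mm of the catch centre along it. Tilt was about 0.045 rad, against the 0.15 allowed.
- **Other things on the bench:** the blower and counter looked unmoved in the final picture.

**What disagreed or was not seen directly**
- **TCP height:** both cameras showed the fingertips about 35 mm higher than the reported TCP position. I trusted the cameras, and the grasp and the final height confirmed that was right.
- **Snap force:** I only read forces at the end of each move, so I didn't record the peak as the catch snapped or see it bend past 0.06 rad. I take it that it did, because the foot passed the catch and was held on the pull.

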